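Weigh the tea caddy on the trip balance

TASK

Weigh the steel tea caddy that stands on the right-hand pan of the balance: put weights from the wooden board on the empty left-hand pan and trim with the sliding poise on the front bar until the beam floats level, its pointer at rest on the middle mark. Set the weights down gently and upright and do not lean on the balance; leave the caddy untouched on its pan, any spare weights standing upright on the board or the dresser, and everything else where it is.

Things in the scene. Friction and masses are not known exactly. Their poses are not given: they have to be found in the camera images.
- pivot (a point): Pivot of the balance's beam, 72 mm above the dresser, midway between the pans. Axes of the balance: x from its front (bar and poise, towards the robot) to its back, y from the caddy pan to the weight pan, z up. Pan centres 120 mm to either side in y. Base 350 x 200 mm. A pointer, tip 96 mm above the pivot, stands before an index plate; with the beam level it is on the wide black middle mark.
- beam (a joint): Tilt of the beam, rad: 0 level, + weight pan down, stops at -0.1 and 0.1 (12 mm of pan travel). Pans stay horizontal and it does not matter where on a pan a thing stands. Level when empty with the poise at 0. Swings freely, at rest some 2 s after being let go; each gram of imbalance tilts it about 0.004 rad, so over about 25 g it lies on a stop. Starts with the caddy down.
- pan_w_top (a point): The weight pan (left, +y side, empty at the start): a round steel pan of 132 mm over its 4 mm high rim, flat floor 116 mm across. This point is the centre of its floor, 110 mm above the dresser when level.
- pan_c_top (a point): The caddy pan (right, -y side), same shape: centre of its floor.
- poise (a joint): Travel of the poise along the front bar, m: 0 at the middle of the balance, up to 0.09 towards the weight pan (+y of the balance). The poise weighs 120 g: at travel p it acts like 120 g x p / 120 mm on the weight pan (0 to 90 g). Slides with 0.3 N of friction and stays where it is left; starts anywhere.
- poise_knob (a point): The poise: a steel block 26 x 28 x 20 mm around the bar, 105 mm in front of the pivot line, with an upright round knob 16 mm across and 42 mm tall on it. This point is the centre of the knob, 21 mm above the block's top and about 117 mm above the dresser.
- caddy_mid (a point): The steel tea caddy with clip lid, 83 mm across and 109 mm tall, standing on the caddy pan. Its mass is unknown, 215 to 385 g. This point is half-way up. Not to be handled.
- w200_mid (a point): The 200 g weight, the largest: plain steel cylinder 36 mm across, 23 mm high, with a small knob, 38 mm tall in all. This point is its centre, 19 mm above its foot; z along its axis. The three weights stand in any order on the wooden board left of the balance, about 70 mm apart.
- w100_mid (a point): The 100 g weight, the middle one: same shape, 28 mm across, body 20 mm high, 34 mm tall in all; centre, 17 mm above its foot.
- w50_mid (a point): The 50 g weight, the smallest: same shape, 21 mm across, body 18 mm high, 30 mm tall in all; centre, 15 mm above its foot.
- board: The wooden weight board, 220 x 75 x 14 mm, fixed; origin under its centre, its long side along its x axis, along which the weights stand at -70, 0 and +70 mm.
- kettle: White ceramic kettle, 160 mm across, 200 mm tall, on the round wicker-look tray at the right; leave it.
- mug_a: Brown mug, 80 mm across, 92 mm tall, behind the caddy pan; leave it.
- mug_b: A like brown mug on the tray; leave it.
- sugar_bowl: White lidded sugar bowl, 86 mm across, 88 mm tall, to the left; leave it.
- honey_jar: Amber honey jar, 64 mm across, 95 mm tall, behind; leave it.
- teaspoon: Steel teaspoon, 140 mm long, lying in front of the balance; leave it.
- egg_timer: White egg timer, 64 mm across and tall, behind the balance; leave it.

How it is judged:
By the outcome, as a careful person would: the job done as asked, in the order asked, and still so for the second after the job is handed in, with the robot touching nothing.
It also fails if it takes over 72 s, if anything falls off the work surface, if the arm or the gripper's body presses on something with over 40 N, if the wrist force passes 120 N, or if a joint passes its speed limit or range.

ROBOT

A 6-joint arm with a two-finger parallel gripper is mounted at the origin on the work surface. World frame = base frame: x ahead of the robot, y to its left, z up, the work surface at z = 0. Lengths are in m, angles in rad, forces in N, time in s.
With the tool pointing down it reaches from about 0.3 to 1 m from the base axis. Payload 5.1 kg.
Tool frame: the origin (TCP) lies midway between the tips of the shut fingers; the grasp point (between the pads) lies tcp_to_grasp behind it (tcp_to_grasp is the distance from the TCP to the grasp point, in m); z points along the fingers, y is the direction in which the jaws open and shut (so a half turn about z gives the same grasp; the last joint's range is limited). The gripper opens to 95 mm and grips with 3 to 60 N. Pads are 20 mm wide; open, the fingers measure 119 mm over their backs; the gripper's body (75 mm by 180 mm) begins 59 mm behind the grasp point.
Start: joints at [-1.369, 0.124, 1.65, -0, 1.367, -0.083], TCP at [0.183, -0.624, 0.215] pointing down, gripper open.
Joint ranges: [-2.61, 2.61], [-1.02, 2.33], [0.03, 2.71], [-1.35, 4.49], [0.32, 2.68], [-2.91, 2.91]. Speed limits (rad/s): [2.57, 2.57, 3.14, 3.14, 3.14, 3.14].

INTERFACE

Orientations are given as a unit quaternion [x, y, z, w].
In Python, from station import * gives the robot as it stands.
- The arm moves only by the shell command python3 -m inch 'ROWS' [FORCE]. ROWS is JSON, a list of rows, each a list of 3 entries, a list of its own where there are three numbers: the shift along the tool's x, y, z in mm, then the turn, a rotation vector about the tool's x, y, z in degrees, then the gripper's target within -1 to 1 (fully open at 1, half-way at 0, shut at -1). In form: [[[x, y, z], [ax, ay, az], fingers], ...]. A call has exactly 10 rows; each row is the pose to reach, as a shift and turn from the pose commanded when the call began, along the tool's axes at that moment; what a row does not reach only later rows make up. A row lasts 1/10 s, in which the tool goes at most 50 mm and 8.59 degrees, less where a joint would pass 70% of its speed; a pose out of reach is approached as far as the arm can. A call with a gripper value outside its range is refused whole. The fingers move at their own pace and stop on an object; FORCE is the grip in N (left out, the last holds). Time passes only in rows, so rows that repeat a pose let the fingers close, or fill a call up. It gives the time, the measured TCP pose, the force and the opening at its end, in the units of the state.
- observe(): the state, without advancing time (a new reading comes with each control period).
- grab_frame(name): name is "side" or "top"; returns a dict with "pixels" (400x640x3 uint8, red, green, blue), "camera_matrix" (3x3 intrinsics, pixels), "R" (3x3) and "t" (3): a world point X has camera coordinates R X + t. Camera axes: x right, y down, z forward; pixel columns grow to the right and rows downward; lengths in m; the calibration is good to about 2 mm. A picture is of the moment at which its call begins. There is no depth.
- hand_in(): hands the job in, once; it reports no verdict.
The state is a dict: "time_s": time; "qpos": joint angles; "joint_vel": joint speeds; "tau": joint torques, N m; "ee_pos": TCP position; "tcp_rot": TCP orientation; "force": force on the tool from outside, world axes, zero at the start; "torque": the same for the moment, N m; "finger_gap": finger opening in m.
Only numpy, scipy, OpenCV 4.12 (cv2) and the standard library are available. Lean on these libraries where they do the work, as an engineer would, in place of code of your own. Each camera call takes 0.05 s, during which the arm holds its last target.

## Working session

There is one attempt and no reset: what is moved stays moved. The work goes in short steps, Python scripts to look and compute and a shell command to move; the robot and the scene stay as the last step left them, time stands still between calls to the robot, and variables do not carry over. Pictures are saved under pics/ and viewed, and the job is handed in when it is done.

```bash
mkdir -p pics; ls; python3 - <<'E'
from station import *
import cv2,pprint
pprint.pprint(observe())
try: print(tcp_to_grasp)
except Exception as e: print(e)
for n in("side","top"):
    f=grab_frame(n); cv2.imwrite(f"pics/{n}0.png",f["pixels"][:,:,::-1]); print(n,f["camera_matrix"],f["R"],f["t"])
E
```

```text
pics
{'ee_pos': array([ 0.1824695 , -0.62319877,  0.21338157]),
 'finger_gap': 0.09512901377642298,
 'force': array([ 0.60094742,  0.09914319, -0.74160655]),
 'joint_vel': array([-0.0008919 ,  0.0001915 ,  0.00089798, -0.00035458,  0.0013807 ,
       -0.00094874]),
 'qpos': array([-1.36859901e+00,  1.24503727e-01,  1.65168475e+00, -2.75168848e-07,
        1.36745484e+00, -8.26012209e-02]),
 'tau': array([-1.47815648e-03, -4.17607033e+01, -3.59935677e+01,  7.74582429e-02,
        4.89288918e-02, -1.77356746e-04]),
 'tcp_rot': array([ 9.89877820e-01,  1.41918460e-01, -6.14105578e-05, -1.02348725e-03]),
 'time_s': 0.0,
 'torque': array([-0.01454372,  0.00798614,  0.01405316])}
0.0188
side [[452.11540788   0.         312.64449311]
 [  0.         452.11540788 198.5807225 ]
 [  0.           0.           1.        ]] [[ 0.74513069 -0.66689845  0.00516827]
 [-0.39354758 -0.44594368 -0.80389958]
 [ 0.53842414  0.59697629 -0.59474259]] [-0.46985708  0.27408549  1.38232488]
top [[384.04094435   0.         319.11171628]
 [  0.         384.04094435 191.44851961]
 [  0.           0.           1.        ]] [[-0.00628698 -0.99995319  0.00735439]
 [-0.99816334  0.00583225 -0.06029867]
 [ 0.06025296 -0.00771998 -0.99815329]] [-0.08582274  0.56424709  1.22372897]
```

View pics/side0.png

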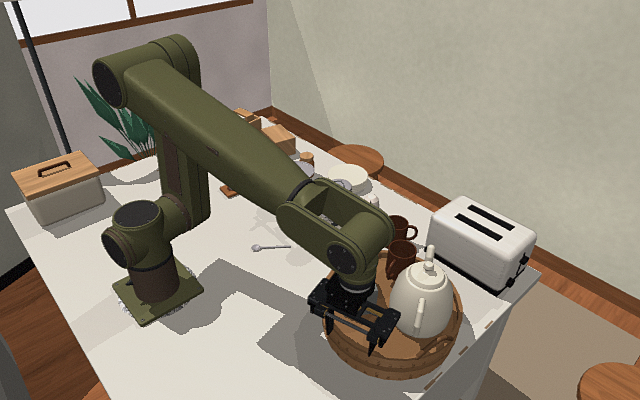

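View pics/top0.png

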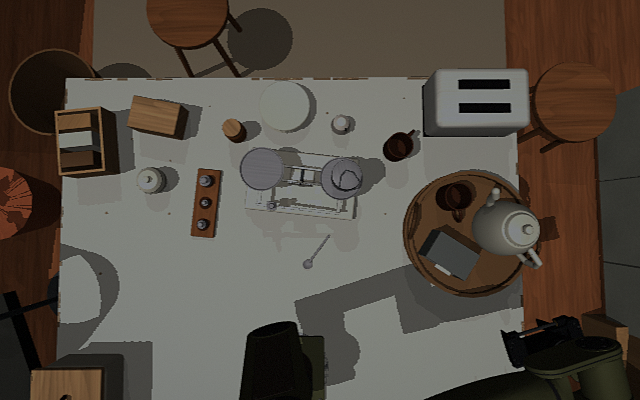

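The top view shows the board around (205,202) with three weights, the weight pan at (262,169), the caddy at (345,178) and the poise knob near (271,205). The arm blocks the balance in the side view. I'll zoom in.

```bash
cat > h.py <<'E'
import numpy as np,cv2
from station import *
def ray(f,u,v):
    K=f["camera_matrix"];R=np.array(f["R"]);t=np.array(f["t"])
    d=R.T@np.linalg.solve(K,[u,v,1.]);c=-R.T@t
    return c,d
def onz(f,u,v,z):
    c,d=ray(f,u,v);return c+d*(z-c[2])/d[2]
def proj(f,X):
    p=f["camera_matrix"]@(np.array(f["R"])@np.array(X)+np.array(f["t"]));return p[:2]/p[2]
def crop(f,u0,v0,u1,v1,s,name,gain=1.5):
    im=f["pixels"][v0:v1,u0:u1,::-1]
    im=np.clip(im*gain,0,255).astype(np.uint8)
    cv2.imwrite("pics/"+name,cv2.resize(im,None,fx=s,fy=s,interpolation=cv2.INTER_CUBIC))
E
python3 - <<'E'
from h import *
f=grab_frame("top")
crop(f,180,135,380,235,4,"t1.png",1.3)
np.save("pics/top.npy",f["pixels"])
for u,v in[(205,202),(262,169)]: print(onz(f,u,v,0.03))
E
```

```text
[0.53139553 0.27466773 0.03      ]
[0.63613102 0.09352627 0.03      ]
```

View pics/t1.png

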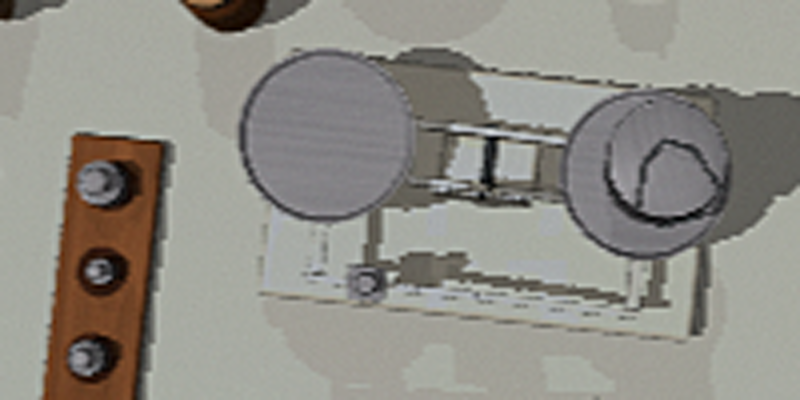

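```bash
python3 - <<'E'
from h import *
f=grab_frame("top")
pw=onz(f,261.7,168.8,0.126);pc=onz(f,342,178.7,0.102)
print("pans",pw,pc)
d=(pw-pc)[:2];print(np.linalg.norm(d));y=d/np.linalg.norm(d);x=np.array([y[1],-y[0]])
piv=(pw+pc)[:2]/2;print("piv",piv,"yaw",np.degrees(np.arctan2(x[1],x[0])),x,y)
k=onz(f,271.2,205.7,0.138)  # knob top
print("knob",k,"in bal", (k[:2]-piv)@x,(k[:2]-piv)@y)
g=f["pixels"].astype(int)
hsv=cv2.cvtColor(f["pixels"],cv2.COLOR_RGB2HSV)
m=((hsv[...,0]<14)&(hsv[...,1]>110)&(hsv[...,2]>50)).astype(np.uint8);m[:,:188]=0;m[:,226:]=0;m[:165]=0;m[245:]=0
c=max(cv2.findContours(m,0,2)[0],key=cv2.contourArea);r=cv2.minAreaRect(c);print(r)
bp=cv2.boxPoints(r);P=np.array([onz(f,*p,0.014) for p in bp]);print(P.round(4))
e=[np.linalg.norm(P[i]-P[(i+1)%4]) for i in range(2)];print(e,P.mean(0))
for n,u,v,h in(("200",205.7,180.7,.052),("50",205.5,202.2,.044),("100",202.5,224.3,.048)): print(n,onz(f,u,v,h))
crop(f,185,160,230,245,7,"b.png",1.3)
crop(f,235,140,295,215,8,"p.png",1.3)
E
```

```text
pans [0.62520553 0.08085362 0.126     ] [ 0.59674858 -0.15791195  0.102     ]
0.24045539564388685
piv [ 0.61097705 -0.03852916] yaw -6.796657669591039 [ 0.99297241 -0.11834604] [0.11834604 0.99297241]
knob [0.51573354 0.05126339 0.138     ] in bal -0.10520077122386833 0.07788984074091489
((205.1414337158203, 202.78387451171875), (22.360963821411133, 67.40630340576172), 6.632514476776123)
[[0.4264 0.3257 0.014 ]
 [0.6424 0.3035 0.014 ]
 [0.6336 0.2315 0.014 ]
 [0.4176 0.2544 0.014 ]]
[np.float64(0.21716276242800137), np.float64(0.07254927555736752)] [0.52999063 0.27874626 0.014     ]
200 [0.5975125  0.26689237 0.052     ]
50 [0.53027111 0.26904313 0.044     ]
100 [0.4610369  0.27646142 0.048     ]
```

View pics/b.png

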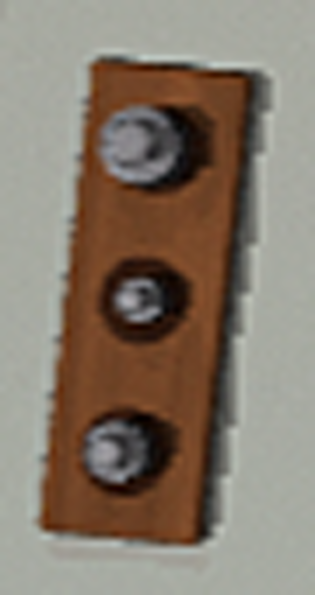

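View pics/p.png

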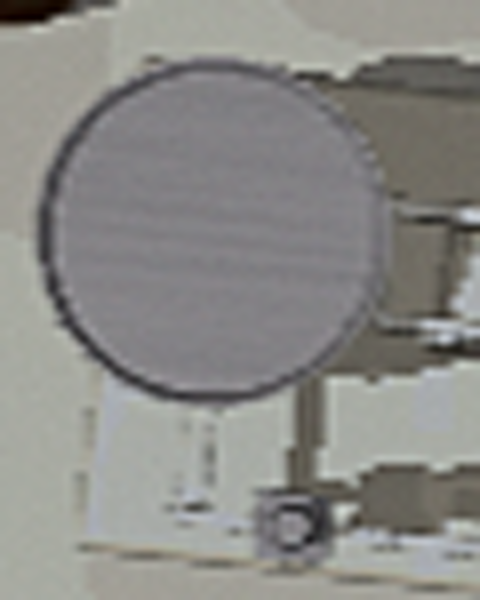

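```bash
cat >> h.py <<'E'
from scipy.spatial.transform import Rotation as Ro
def go(tx,ty,tz,yaw=-6.5):
    s=observe();R=Ro.from_quat(s["tcp_rot"]).as_matrix();p=s["ee_pos"]
    d=R.T@(np.array([tx,ty,tz])-p)*1000
    cy=np.degrees(np.arctan2(R[1,0],R[0,0]))
    print("t",round(s["time_s"],2),"p",p.round(4),"yaw",cy.round(2),"tilt",np.degrees(np.arccos(-R[2,2])).round(2),"F",np.round(s["force"],1),"gap",round(s["finger_gap"],4))
    print("shift",d.round(1),"turn",round(-(yaw-cy),1))
E
python3 -m inch '[[[10,-10,-45],[0,0,4],1],[[33,-38,-80],[0,0,8],1],[[66,-76,-90],[0,0,12],0.5],[[100,-113,-90],[0,0,16],0.3],[[133,-151,-90],[0,0,20],0.3],[[167,-190,-90],[0,0,22.8],0.3],[[200,-228,-90],[0,0,22.8],0.3],[[234,-266,-90],[0,0,22.8],0.3],[[267,-304,-90],[0,0,22.8],0.3],[[300,-341,-90],[0,0,22.8],0.3]]' 20
python3 -c "
from h import *
go(.599,.271,.15)"
```

```text
time_s: 1.2
ee_pos: [0.3727, -0.215, 0.3046]
tcp_rot: [0.998, -0.057, 0.0, 0.0]
force: [1.3, -0.5, 1.0]
finger_gap: 0.0616
t 1.2 p [ 0.3727 -0.215   0.3046] yaw -6.52 tilt 0.04 F [ 1.3 -0.5  1. ] gap 0.0616
shift [ 169.5 -508.6  154.6] turn -0.0
```

```bash
python3 -m inch '[[[16,-48,0],[0,0,0],0.3],[[32,-95,0],[0,0,0],0.3],[[48,-142,0],[0,0,0],0.3],[[64,-189,0],[0,0,0],0.3],[[80,-236,0],[0,0,0],0.3],[[96,-283,0],[0,0,0],0.3],[[112,-330,10],[0,0,0],0.3],[[128,-377,30],[0,0,0],0.3],[[144,-424,50],[0,0,0],0.3],[[158,-465,75],[0,0,0],0.3]]'
python3 -c "
from h import *
go(.599,.271,.021)
f=grab_frame('side');cv2.imwrite('pics/s1.png',f['pixels'][:,:,::-1])"
```

```text
time_s: 2.2
ee_pos: [0.58, 0.2235, 0.2334]
tcp_rot: [0.998, -0.056, 0.001, -0.0]
force: [0.9, -0.3, -0.2]
finger_gap: 0.0619
t 2.2 p [0.58   0.2235 0.2334] yaw -6.44 tilt 0.11 F [ 0.9 -0.3 -0.2] gap 0.0619
shift [ 13.1 -49.2 212.5] turn 0.1
```

View pics/s1.png

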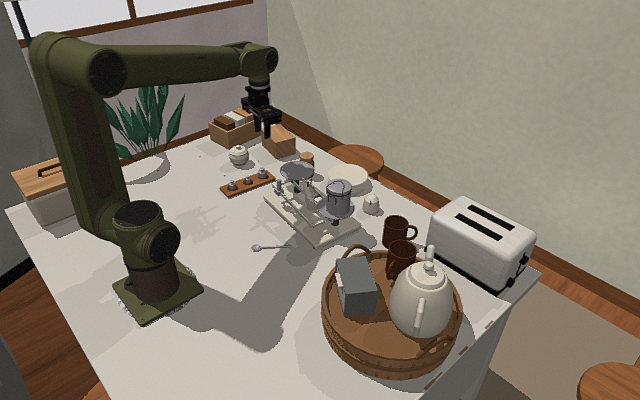

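The side view is now clear: the weights stand at about (233,186), (248,181) and (262,173), and the balance is at (310,205). I'll triangulate the weights.

```bash
python3 - <<'E'
from h import *
f=grab_frame('side')
crop(f,215,155,295,205,10,"s2.png",1.1)
crop(f,255,150,375,240,6,"s3.png",1.0)
E
```

```text
(no output)
```

View pics/s2.png

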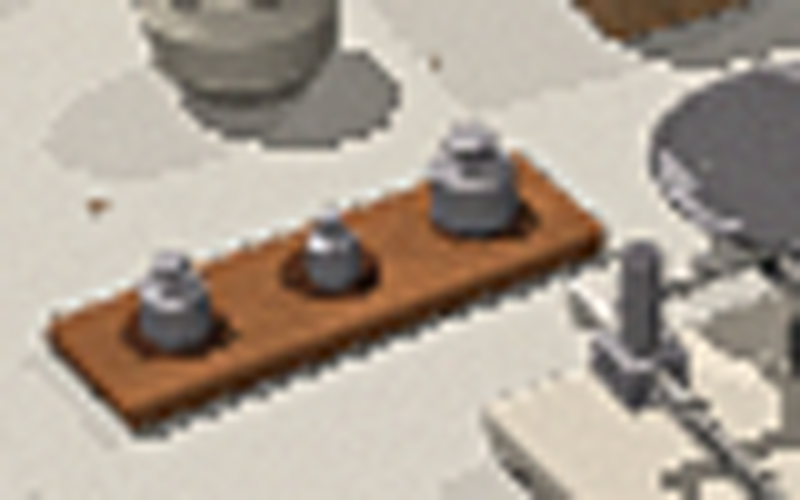

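View pics/s3.png

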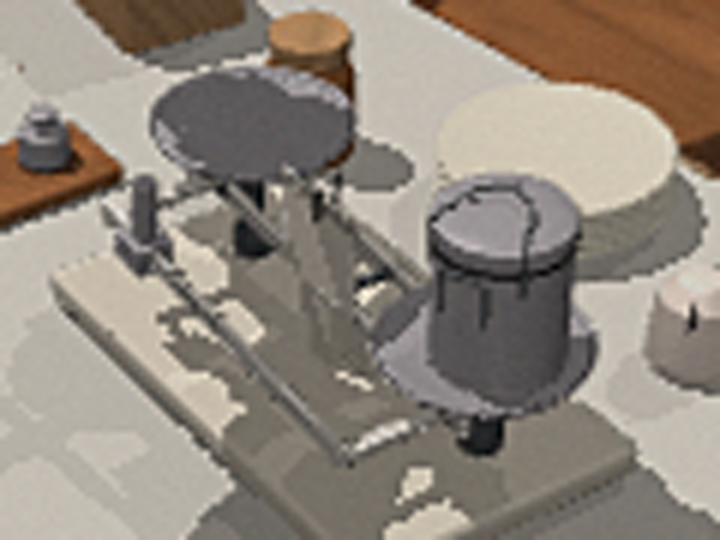

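```bash
python3 - <<'E'
from h import *
f=grab_frame('side');c=lambda a,b:(215+(a+.5)/10-.5,155+(b+.5)/10-.5)
for n,a,b,z in(("200k",472,132,.052),("200b",474,205,.014+.0115),("50k",328,215,.044),("50b",334,267,.014+.009),("100k",170,262,.048),("100b",176,318,.024)):
    print(n,onz(f,*c(a,b),z).round(4))
p=[c(75,325)]
# poise knob axis mid/top
print("knob top",onz(f,*c(642,247),.1385),"mid",onz(f,*c(640,295),.117))
E
```

```text
200k [0.598  0.2741 0.052 ]
200b [0.5892 0.2636 0.0255]
50k [0.5254 0.273  0.044 ]
50b [0.5224 0.2677 0.023 ]
100k [0.4566 0.2814 0.048 ]
100b [0.4544 0.2782 0.024 ]
knob top [0.52089137 0.06023105 0.1385    ] mid [0.52029936 0.06200474 0.117     ]
```

```bash
python3 -c "
from h import *
go(.597,.270,.021)"
```

```text
t 2.35 p [0.5779 0.2228 0.2293] yaw -6.3 tilt 0.39 F [ 0.6 -1.  -0.6] gap 0.0618
shift [ 15.1 -49.6 208.1] turn 0.2
```

```bash
python3 -m inch '[[[10,-30,40],[0,0,0],0.3],[[15,-49,85],[0,0,0],0.3],[[15,-50,130],[0,0,0],0.3],[[15,-50,165],[0,0,0],0.3],[[15,-50,190],[0,0,0],0.3],[[15,-50,203],[0,0,0],0.3],[[15,-50,208],[0,0,0],0.3],[[15,-50,208],[0,0,0],0.3],[[15,-50,208],[0,0,0],-0.7],[[15,-50,208],[0,0,0],-0.7]]' 20
python3 -c "
from h import *
go(.597,.270,.021)"
```

```text
time_s: 3.35
ee_pos: [0.6011, 0.2696, 0.0276]
tcp_rot: [0.998, -0.057, 0.002, -0.001]
force: [-0.2, -0.0, 0.3]
finger_gap: 0.0506
t 3.35 p [0.6011 0.2696 0.0276] yaw -6.49 tilt 0.2 F [-0.2 -0.   0.3] gap 0.0506
shift [-4.1  0.1  6.6] turn 0.0
```

```bash
python3 -m inch '[[[-2,0,3],[0,0,0],0.1],[[-3,0,5],[0,0,0],0.1],[[-3,0,5],[0,0,0],0.1],[[-3,0,5],[0,0,0],-0.7],[[-3,0,5],[0,0,0],-0.7],[[-3,0,5],[0,0,0],-0.7],[[-3,0,5],[0,0,0],-0.7],[[-3,0,5],[0,0,0],-0.7],[[-3,0,5],[0,0,0],-0.7],[[-3,0,5],[0,0,0],-0.7]]' 20
python3 -c "
from h import *
go(.597,.270,.021)"
```

```text
time_s: 4.35
ee_pos: [0.5967, 0.2696, 0.0203]
tcp_rot: [0.998, -0.057, -0.0, -0.0]
force: [0.3, 0.5, -1.0]
finger_gap: 0.0353
t 4.35 p [0.5967 0.2696 0.0203] yaw -6.49 tilt 0.0 F [ 0.3  0.5 -1. ] gap 0.0353
shift [ 0.3 -0.5 -0.7] turn 0.0
```

```bash
python3 -m inch '[[[0,0,-20],[0,0,0],-0.7],[[0,0,-60],[0,0,0],-0.7],[[0,0,-105],[0,0,0],-0.7],[[8,20,-145],[0,0,0],-0.7],[[28,65,-150],[0,0,0],-0.7],[[50,110,-150],[0,0,0],-0.7],[[70,155,-150],[0,0,0],-0.7],[[80,180,-150],[0,0,0],-0.7],[[82,185,-148],[0,0,0],-0.7],[[82,185,-140],[0,0,0],-0.7]]'
python3 -c "
from h import *
go(.657,.077,.1283)
f=grab_frame('side')
crop(f,240,130,360,220,6,'s4.png',1.0)"
```

```text
time_s: 5.35
ee_pos: [0.6577, 0.0757, 0.1606]
tcp_rot: [0.998, -0.057, 0.0, -0.0]
force: [-0.8, -0.0, -1.5]
finger_gap: 0.0352
t 5.35 p [0.6577 0.0757 0.1606] yaw -6.59 tilt 0.06 F [-0.8 -0.  -1.5] gap 0.0352
shift [-0.9 -1.2 32.3] turn -0.1
```

View pics/s4.png

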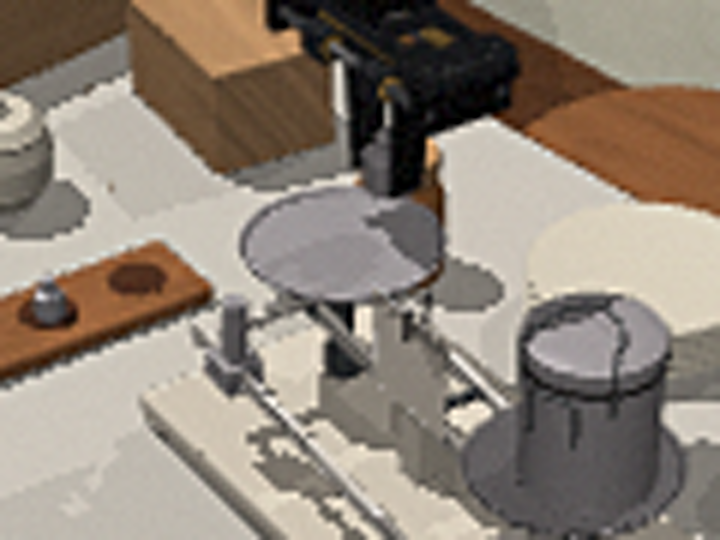

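```bash
python3 -m inch '[[[-1,-1,8],[0,0,0],-0.7],[[-1,-1,16],[0,0,0],-0.7],[[-1,-1,23],[0,0,0],-0.7],[[-1,-1,27],[0,0,0],-0.7],[[-1,-1,29],[0,0,0],-0.7],[[-1,-1,30],[0,0,0],-0.7],[[-1,-1,31],[0,0,0],-0.7],[[-1,-1,32],[0,0,0],-0.7],[[-1,-1,32],[0,0,0],-0.7],[[-1,-1,32],[0,0,0],-0.7]]'
python3 -c "
from h import *
go(.657,.077,.1283)
f=grab_frame('side')
crop(f,240,130,360,220,6,'s5.png',1.0)"
```

```text
time_s: 6.4
ee_pos: [0.6565, 0.0775, 0.1285]
tcp_rot: [0.998, -0.057, 0.0, -0.0]
force: [-1.1, 0.4, -2.6]
finger_gap: 0.0351
t 6.4 p [0.6565 0.0775 0.1285] yaw -6.49 tilt 0.02 F [-1.1  0.4 -2.6] gap 0.0351
shift [0.6 0.5 0.2] turn 0.0
```

View pics/s5.png

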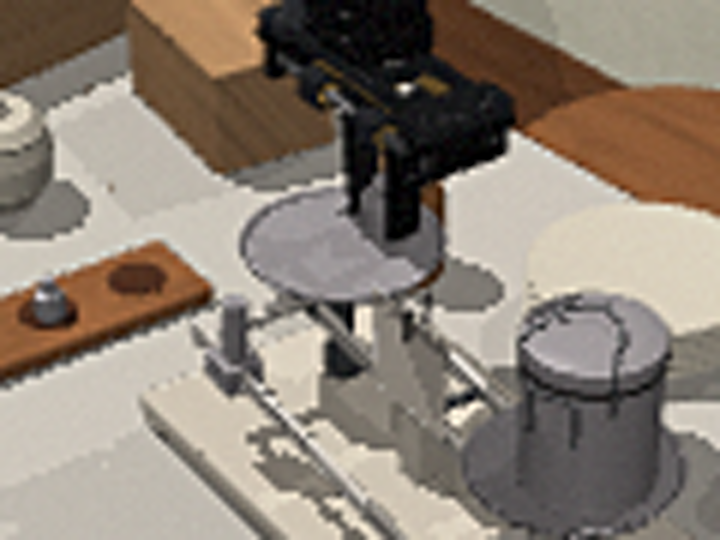

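```bash
python3 -m inch '[[[0,0,0.5],[0,0,0],-0.7],[[0,0,1],[0,0,0],-0.7],[[0,0,1.5],[0,0,0],-0.7],[[0,0,2],[0,0,0],-0.7],[[0,0,2],[0,0,0],-0.2],[[0,0,2],[0,0,0],-0.1],[[0,0,2],[0,0,0],0],[[0,0,2],[0,0,0],0.1],[[0,0,2],[0,0,0],0.1],[[0,0,2],[0,0,0],0.1]]'
python3 -c "
from h import *
go(.457,.280,.200)
f=grab_frame('side')
crop(f,240,130,360,220,6,'s6.png',1.0)"
```

```text
time_s: 7.45
ee_pos: [0.6564, 0.0776, 0.1264]
tcp_rot: [0.998, -0.057, 0.0, 0.0]
force: [-0.2, 0.2, 0.1]
finger_gap: 0.0519
t 7.45 p [0.6564 0.0776 0.1264] yaw -6.48 tilt 0.0 F [-0.2  0.2  0.1] gap 0.0519
shift [-221.  -178.6  -73.6] turn 0.0
```

View pics/s6.png

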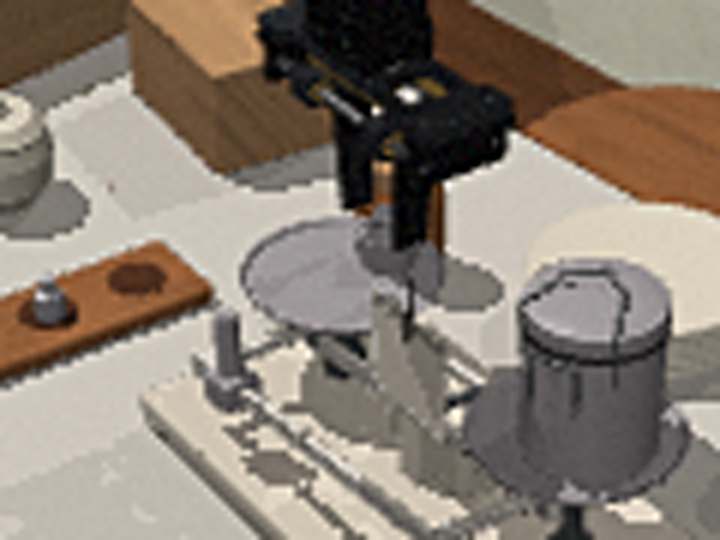

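```bash
python3 -m inch '[[[0,0,-15],[0,0,0],0.1],[[0,0,-45],[0,0,0],0.1],[[-10,-2,-73],[0,0,0],0.1],[[-50,-11,-75],[0,0,0],0.1],[[-97,-22,-75],[0,0,0],0.1],[[-144,-33,-75],[0,0,0],0],[[-190,-44,-75],[0,0,0],0],[[-213,-48,-75],[0,0,0],0],[[-213,-48,-75],[0,0,0],0],[[-213,-48,-75],[0,0,0],0]]'
python3 -c "
from h import *
go(.516,.0533,.12)
f=grab_frame('side')
crop(f,240,140,360,230,6,'s7.png',1.0)
f=grab_frame('top')
crop(f,235,140,375,220,5,'t7.png',1.3)"
```

```text
time_s: 8.5
ee_pos: [0.4509, 0.1495, 0.2028]
tcp_rot: [0.998, -0.056, 0.001, -0.0]
force: [0.8, -0.0, 0.2]
finger_gap: 0.0477
t 8.5 p [0.4509 0.1495 0.2028] yaw -6.45 tilt 0.17 F [ 0.8 -0.   0.2] gap 0.0477
shift [75.3 88.3 83. ] turn 0.1
```

View pics/s7.png

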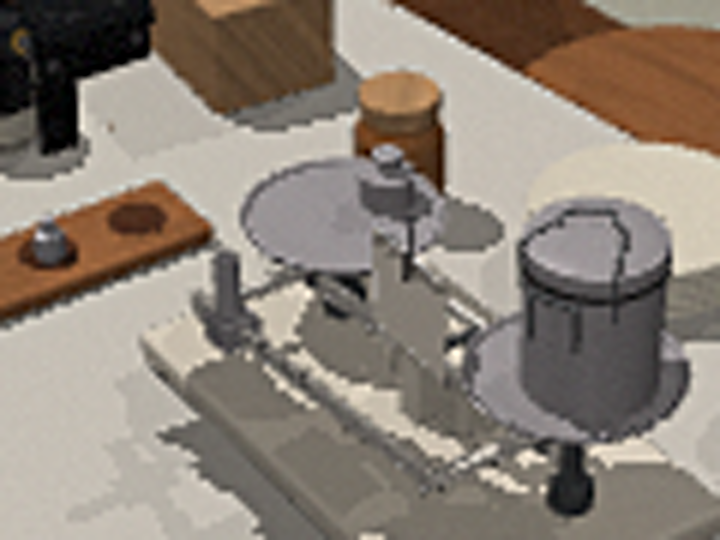

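View pics/t7.png

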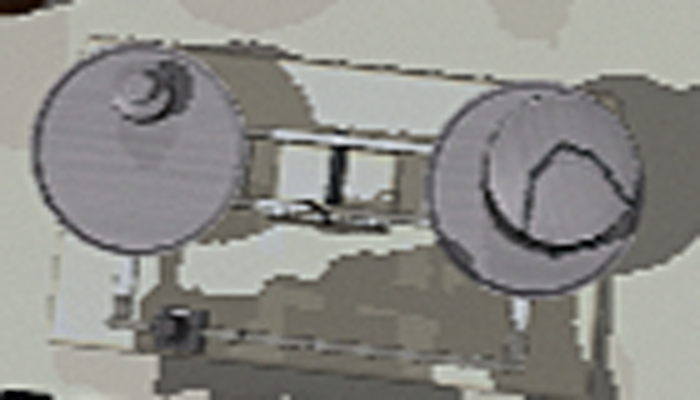

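```bash
python3 - <<'E'
from h import *
f=grab_frame('side')
piv=np.array([.611,-.0385]);x=np.array([.993,-.1183]);y=np.array([.1183,.993])
for z in(.126,.114,.102): print(z,proj(f,[*(piv+.12*y),z]).round(1),proj(f,[*(piv-.12*y),z]).round(1))
for p in(0,.03,.06,.09):
  for th in(-.1,0,.1):
    print(p,th,proj(f,[*(piv-.105*x+p*y),.138-th*p]).round(1))
for th in(-.1,0,.1): print("ptr",th,proj(f,[*(piv+.096*np.sin(th)*y),.168]).round(1))
crop(f,255,160,335,220,10,'s8.png',1.1)
t=grab_frame('top')
for p in(0,.03,.06,.09): print(p,proj(t,[*(piv-.105*x+p*y),.138-.1*p]).round(1))
E
```

```text
0.126 [297.4 169.4] [336.4 201. ]
0.114 [297.4 172.1] [336.3 203.8]
0.102 [297.5 174.8] [336.1 206.6]
0 -0.1 [291.1 191.4]
0 0 [291.1 191.4]
0 0.1 [291.1 191.4]
0.03 -0.1 [286.4 186.6]
0.03 0 [286.4 187.3]
0.03 0.1 [286.5 188. ]
0.06 -0.1 [281.8 181.9]
0.06 0 [281.9 183.3]
0.06 0.1 [282.  184.7]
0.09 -0.1 [277.3 177.3]
0.09 0 [277.5 179.4]
0.09 0.1 [277.6 181.4]
ptr -0.1 [317.6 175.8]
ptr 0 [316.  174.6]
ptr 0.1 [314.5 173.4]
0 [297.8 208.6]
0.03 [287.6 207.5]
0.06 [277.5 206.4]
0.09 [267.5 205.2]
```

View pics/s8.png

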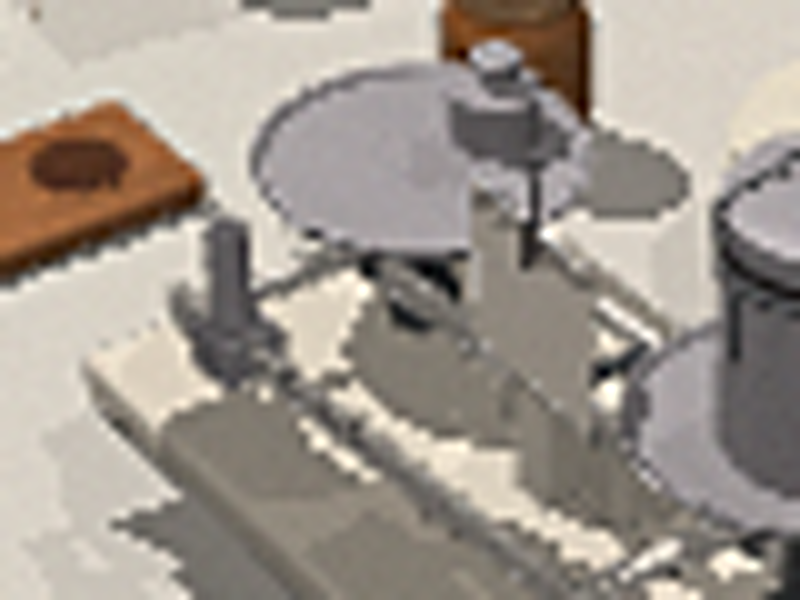

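```bash
python3 -m inch '[[[25,27,0],[0,0,0],0],[[50,54,0],[0,0,0],0],[[75,82,0],[0,0,0],0],[[75,82,20],[0,0,0],0],[[75,82,50],[0,0,0],0],[[75,82,60],[0,0,0],0],[[75,82,60],[0,0,0],0],[[75,82,60],[0,0,0],0],[[75,82,60],[0,0,0],0],[[75,82,60],[0,0,0],0]]' 5
python3 -c "
from h import *
go(.517,.060,.106)
f=grab_frame('side')
crop(f,255,150,335,210,10,'s9.png',1.1)"
```

```text
time_s: 9.7
ee_pos: [0.5164, 0.0596, 0.143]
tcp_rot: [0.998, -0.056, 0.001, -0.0]
force: [0.2, 0.1, 0.3]
finger_gap: 0.0475
t 9.7 p [0.5164 0.0596 0.143 ] yaw -6.46 tilt 0.15 F [0.2 0.1 0.3] gap 0.0475
shift [ 0.5 -0.5 37. ] turn 0.0
```

View pics/s9.png

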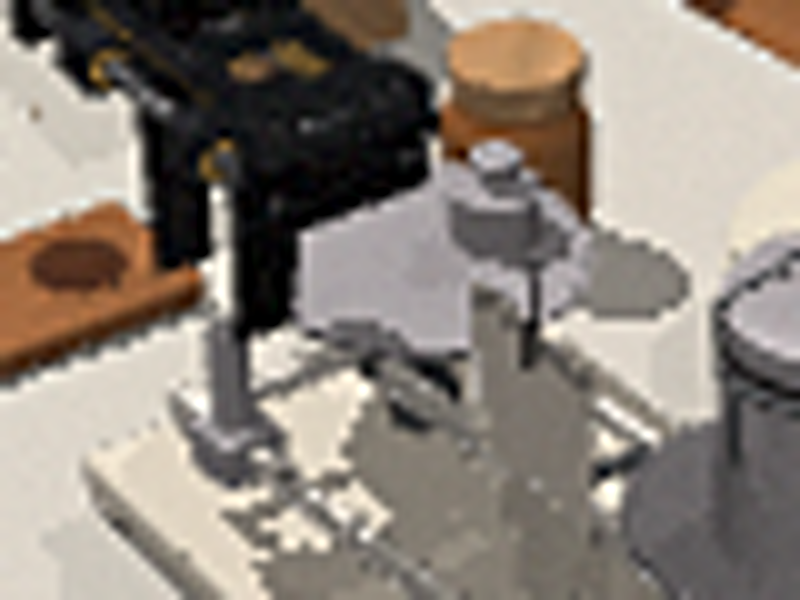

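```bash
python3 -m inch '[[[0,0,12],[0,0,0],0],[[0,0,25],[0,0,0],0],[[0,0,33],[0,0,0],0],[[0,0,37],[0,0,0],0],[[0,0,37],[0,0,0],-0.2],[[0,0,37],[0,0,0],-0.35],[[0,0,37],[0,0,0],-0.45],[[0,3,37],[0,0,0],-0.45],[[0,7,37],[0,0,0],-0.45],[[0,12,37],[0,0,0],-0.45]]' 5
python3 -m inch '[[[0,6,0],[0,0,0],-0.45],[[0,12,0],[0,0,0],-0.45],[[0,18,0],[0,0,0],-0.45],[[0,24,0],[0,0,0],-0.45],[[0,30,0],[0,0,0],-0.45],[[0,35,0],[0,0,0],-0.45],[[0,39,0],[0,0,0],-0.45],[[0,42,0],[0,0,0],-0.45],[[0,42,0],[0,0,0],-0.45],[[0,38,0],[0,0,0],-0.45]]'
python3 -c "
from h import *
go(.517,.060,.106)
f=grab_frame('side')
crop(f,255,150,355,225,8,'s10.png',1.1)"
```

```text
time_s: 10.75
ee_pos: [0.5143, 0.0472, 0.1047]
tcp_rot: [0.998, -0.056, 0.0, -0.0]
force: [0.2, 0.0, 0.7]
finger_gap: 0.0261
time_s: 11.75
ee_pos: [0.5098, 0.0096, 0.1043]
tcp_rot: [0.998, -0.057, -0.0, 0.0]
force: [-0.2, -0.6, -0.1]
finger_gap: 0.026
t 11.75 p [0.5098 0.0096 0.1043] yaw -6.52 tilt 0.01 F [-0.2 -0.6 -0.1] gap 0.026
shift [  1.4 -50.9  -1.7] turn -0.0
```

View pics/s10.png

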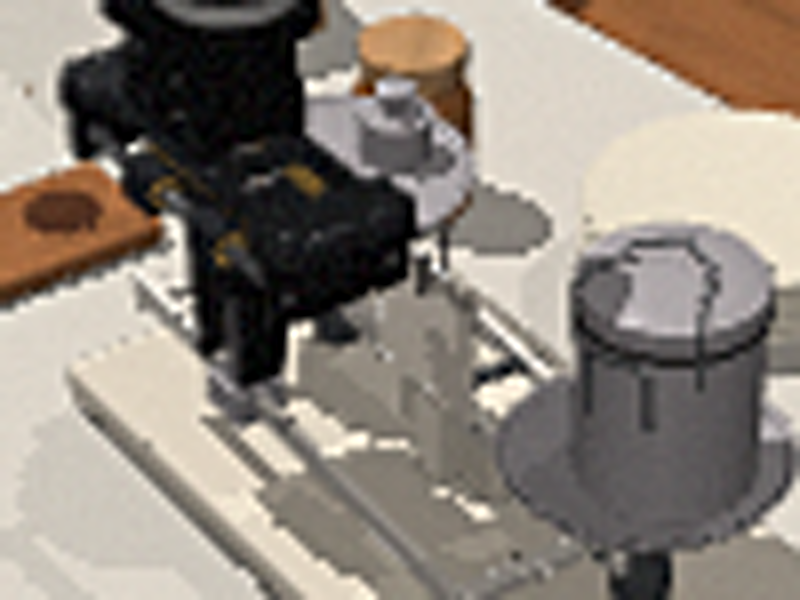

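```bash
python3 -m inch '[[[0,0,-20],[0,0,0],-0.45],[[0,0,-50],[0,0,0],-0.45],[[-20,-10,-60],[0,0,0],-0.3],[[-60,-30,-60],[0,0,0],-0.3],[[-90,-60,-60],[0,0,0],-0.3],[[-90,-80,-60],[0,0,0],-0.3],[[-90,-80,-60],[0,0,0],-0.3],[[-90,-80,-60],[0,0,0],-0.3],[[-90,-80,-60],[0,0,0],-0.3],[[-90,-80,-60],[0,0,0],-0.3]]'
cat > look.py <<'E'
from h import *
import sys
n=sys.argv[1]
f=grab_frame('side');cv2.imwrite(f'pics/{n}_s.png',f['pixels'][:,:,::-1])
crop(f,255,150,355,225,8,f'{n}_sc.png',1.1)
t=grab_frame('top');cv2.imwrite(f'pics/{n}_t.png',t['pixels'][:,:,::-1])
crop(t,235,145,375,215,5,f'{n}_tc.png',1.4)
print(observe()["time_s"])
E
python3 look.py a
```

```text
time_s: 12.8
ee_pos: [0.4297, 0.0987, 0.1643]
tcp_rot: [0.998, -0.057, -0.0, 0.0]
force: [0.8, -0.2, 0.3]
finger_gap: 0.0331
12.9
```

View pics/a_sc.png

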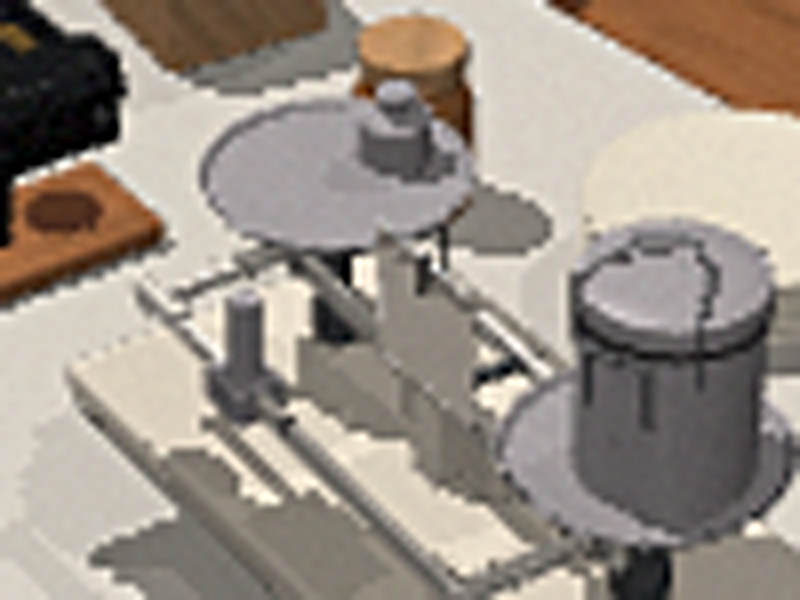

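View pics/a_tc.png

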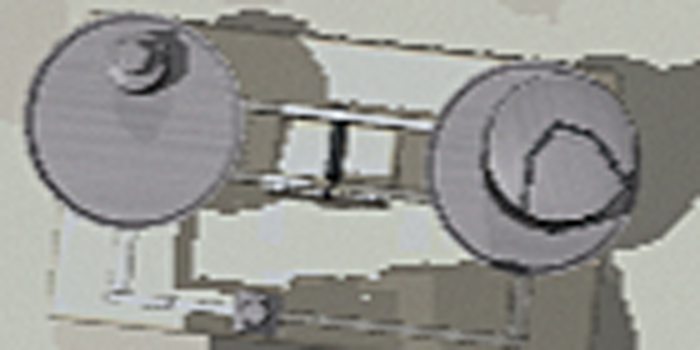

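```bash
cat > tilt.py <<'E'
import cv2,numpy as np,sys
from h import *
g=lambda p:cv2.cvtColor(cv2.imread(p),cv2.COLOR_BGR2GRAY).astype(np.float32)
def small(p,s): 
    im=g(p);return cv2.resize(im,(im.shape[1]//s,im.shape[0]//s),interpolation=cv2.INTER_AREA)
lo=g('pics/s1.png')
hi=lo.copy();hi[140:230,240:360]=small('pics/s7.png',6)
def ecc(A,B,box):
    u0,v0,u1,v1=box;W=np.eye(2,3,dtype=np.float32)
    c,W=cv2.findTransformECC(A[v0:v1,u0:u1],B[v0-0:v1,u0:u1],W,cv2.MOTION_TRANSLATION,(3,200,1e-6),None,3)
    return W[0,2].round(2),W[1,2].round(2),round(c,3)
def meas(B,f):
    for nm,b in(("caddy",(324,172,358,212)),("pan",(278,158,302,184)),("body",(325,190,352,207)),("mug",(385,212,416,250))):
        print(nm,"vs lo",ecc(lo,B,b),"vs hi",ecc(hi,B,b))
if __name__=="__main__":
    f=grab_frame('side');B=cv2.cvtColor(f["pixels"],cv2.COLOR_RGB2GRAY).astype(np.float32)
    print(observe()["time_s"]);meas(hi,None);print();meas(B,f)
E
python3 tilt.py
python3 - <<'E'
from h import *
t=grab_frame('top')
piv=np.array([.611,-.0385]);x=np.array([.993,-.1183]);y=np.array([.1183,.993])
for th in(-.1,0,.1): print(proj(t,[*(piv+.096*np.sin(th)*y),.168]).round(1))
crop(t,285,165,325,195,20,'a_ptr.png',1.4)
E
```

```text
12.95
caddy vs lo (np.float32(0.33), np.float32(-5.64), 0.866) vs hi (np.float32(0.0), np.float32(-0.0), 1.0)
pan vs lo (np.float32(-2.16), np.float32(3.48), 0.567) vs hi (np.float32(0.0), np.float32(-0.0), 1.0)
[304.9 172.2]
[301.6 171.8]
[298.2 171.4]Traceback (most recent call last):
  File "tilt.py", line 17, in <module>
    print(observe()["time_s"]);meas(hi,None);print();meas(B,f)
                               ~~~~^^^^^^^^^
  File "tilt.py", line 14, in meas
    print(nm,"vs lo",ecc(lo,B,b),"vs hi",ecc(hi,B,b))
                     ~~~^^^^^^^^
  File "tilt.py", line 10, in ecc
    c,W=cv2.findTransformECC(A[v0:v1,u0:u1],B[v0-0:v1,u0:u1],W,cv2.MOTION_TRANSLATION,(3,200,1e-6),None,3)
        ~~~~~~~~~~~~~~~~~~~~^^^^^^^^^^^^^^^^^^^^^^^^^^^^^^^^^^^^^^^^^^^^^^^^^^^^^^^^^^^^^^^^^^^^^^^^^^^^^^
cv2.error: OpenCV(4.12.0) /io/opencv/modules/video/src/ecc.cpp:589: error: (-7:Iterations do not converge) The algorithm stopped before its convergence. The correlation is going to be minimized. Images may be uncorrelated or non-overlapped in function 'findTransformECC'
```

View pics/a_ptr.png

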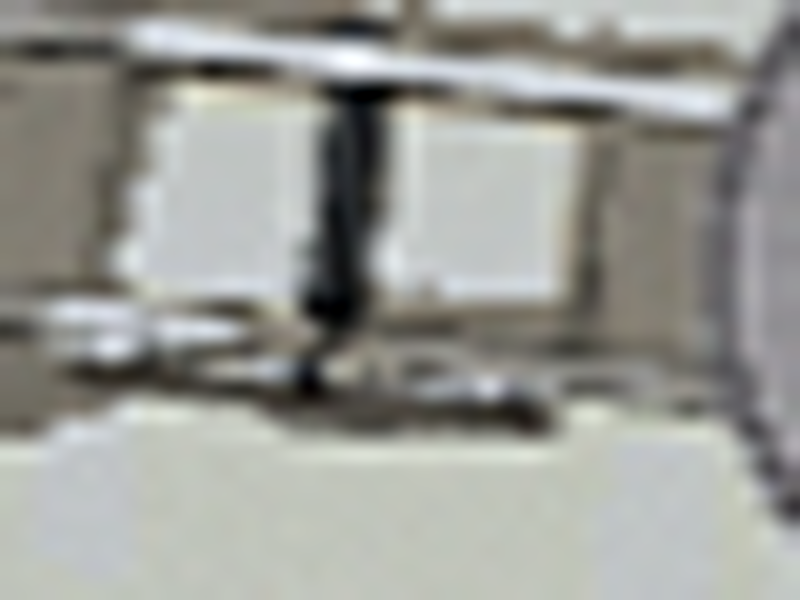

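```bash
sed -i 's/^    for nm,b in.*/    for nm,b in(("caddy",(324,172,358,212)),("caddy2",(322,165,360,205)),("lid",(324,170,358,192))):/' tilt.py
sed -i 's/^    u0,v0,u1,v1=box;.*/    u0,v0,u1,v1=box;W=np.float32([[1,0,0],[0,1,0]])/' tilt.py
python3 tilt.py
python3 - <<'E'
from h import *
a=np.load('pics/top.npy');b=grab_frame('top')["pixels"]
t7=cv2.resize(cv2.imread('pics/t7.png'),(140,80),interpolation=cv2.INTER_AREA)[:,:,::-1]/1.3
full=np.zeros((400,640,3));full[140:220,235:375]=t7
o=[np.clip(cv2.resize(np.float32(i[170:192,285:320]),None,fx=18,fy=9,interpolation=cv2.INTER_CUBIC)*1.4,0,255) for i in(a,b,full)]
cv2.imwrite('pics/ptr3.png',np.vstack(o)[:,:,::-1])
E
```

```text
13.05
caddy vs lo (np.float32(0.33), np.float32(-5.64), 0.866) vs hi (np.float32(0.0), np.float32(-0.0), 1.0)
caddy2 vs lo (np.float32(0.33), np.float32(-5.38), 0.833) vs hi (np.float32(0.0), np.float32(-0.0), 1.0)
lid vs lo (np.float32(-0.08), np.float32(-5.95), 0.82) vs hi (np.float32(0.0), np.float32(0.0), 1.0)

caddy vs lo (np.float32(0.2), np.float32(-0.98), 0.975) vs hi (np.float32(-0.23), np.float32(4.36), 0.903)
caddy2 vs lo (np.float32(0.2), np.float32(-0.87), 0.97) vs hi (np.float32(-0.19), np.float32(4.2), 0.913)
lid vs lo (np.float32(0.09), np.float32(-1.09), 0.975) vs hi (np.float32(-0.04), np.float32(4.64), 0.895)[ WARN:0@2.300] global loadsave.cpp:1063 imwrite_ Unsupported depth image for selected encoder is fallbacked to CV_8U.
```

View pics/ptr3.png

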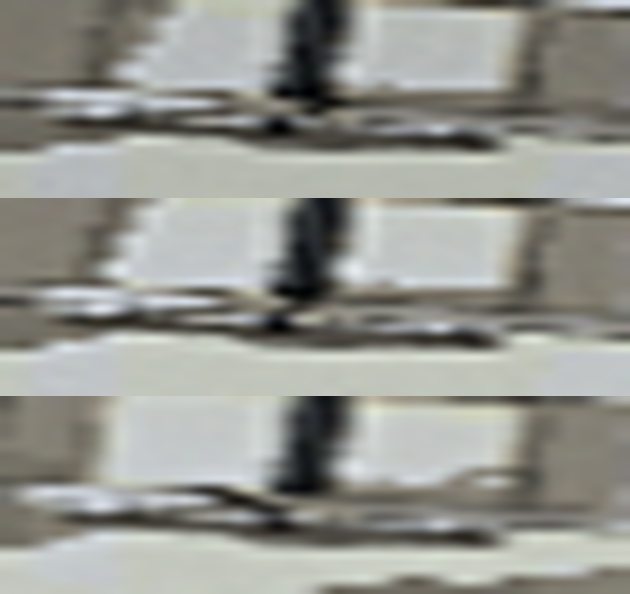

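```bash
python3 tilt.py | tail -3; python3 -c "
from h import *
go(.5111,.0106,.105)"
```

```text
caddy vs lo (np.float32(0.22), np.float32(-0.95), 0.976) vs hi (np.float32(-0.21), np.float32(4.38), 0.901)
caddy2 vs lo (np.float32(0.23), np.float32(-0.84), 0.971) vs hi (np.float32(-0.21), np.float32(4.24), 0.915)
lid vs lo (np.float32(0.08), np.float32(-1.03), 0.974) vs hi (np.float32(-0.03), np.float32(4.69), 0.892)
t 13.15 p [0.4295 0.0991 0.1643] yaw -6.51 tilt 0.01 F [ 0.3  0.4 -0.3] gap 0.0333
shift [91.2 78.7 59.3] turn -0.0
```

```bash
python3 -m inch '[[[30,26,0],[0,0,0],-0.15],[[60,52,0],[0,0,0],-0.15],[[91,79,0],[0,0,0],-0.15],[[91,79,5],[0,0,0],-0.15],[[91,79,25],[0,0,0],-0.15],[[91,79,45],[0,0,0],-0.15],[[91,79,55],[0,0,0],-0.15],[[91,79,58],[0,0,0],-0.3],[[91,79,58],[0,0,0],-0.45],[[91,79,58],[0,0,0],-0.45]]'
python3 -c "
from h import *
go(.5135,.0315,.105)"
```

```text
time_s: 14.15
ee_pos: [0.5116, 0.0107, 0.1075]
tcp_rot: [0.998, -0.056, 0.001, -0.0]
force: [0.5, -0.0, -0.1]
finger_gap: 0.027
t 14.15 p [0.5116 0.0107 0.1075] yaw -6.47 tilt 0.1 F [ 0.5 -0.  -0.1] gap 0.027
shift [ -0.4 -20.8   2.5] turn 0.0
```

```bash
python3 -m inch '[[[0,-5,0],[0,0,0],-0.45],[[0,-10,0],[0,0,0],-0.45],[[0,-14,0],[0,0,0],-0.45],[[0,-17,0],[0,0,0],-0.45],[[0,-19,0],[0,0,0],-0.45],[[0,-20.5,0],[0,0,0],-0.45],[[0,-21,0],[0,0,0],-0.45],[[0,-21,0],[0,0,0],-0.45],[[0,-19,0],[0,0,0],-0.45],[[0,-17,0],[0,0,0],-0.45]]'
python3 -m inch '[[[0,0,-20],[0,0,0],-0.45],[[0,0,-50],[0,0,0],-0.45],[[-20,-10,-60],[0,0,0],-0.3],[[-60,-30,-60],[0,0,0],-0.3],[[-90,-60,-60],[0,0,0],-0.3],[[-90,-65,-60],[0,0,0],-0.3],[[-90,-65,-60],[0,0,0],-0.3],[[-90,-65,-60],[0,0,0],-0.3],[[-90,-65,-60],[0,0,0],-0.3],[[-90,-65,-60],[0,0,0],-0.3]]'
python3 -m inch '[[[0,0,0],[0,0,0],-0.3],[[0,0,0],[0,0,0],-0.3],[[0,0,0],[0,0,0],-0.3],[[0,0,0],[0,0,0],-0.3],[[0,0,0],[0,0,0],-0.3],[[0,0,0],[0,0,0],-0.3],[[0,0,0],[0,0,0],-0.3],[[0,0,0],[0,0,0],-0.3],[[0,0,0],[0,0,0],-0.3],[[0,0,0],[0,0,0],-0.3]]'
python3 look.py b; python3 tilt.py|tail -3
```

```text
time_s: 15.15
ee_pos: [0.5128, 0.0273, 0.1064]
tcp_rot: [0.998, -0.057, 0.0, -0.0]
force: [-0.1, -0.2, -0.3]
finger_gap: 0.0264
time_s: 16.15
ee_pos: [0.4313, 0.1015, 0.1663]
tcp_rot: [0.998, -0.057, -0.0, 0.0]
force: [-0.0, 0.1, -0.2]
finger_gap: 0.0333
time_s: 17.15
ee_pos: [0.4307, 0.1023, 0.1664]
tcp_rot: [0.998, -0.057, 0.0, -0.0]
force: [-0.3, -0.1, -0.2]
finger_gap: 0.0332
17.25
caddy vs lo (np.float32(0.4), np.float32(-2.48), 0.884) vs hi (np.float32(-0.05), np.float32(2.63), 0.961)
caddy2 vs lo (np.float32(0.38), np.float32(-2.25), 0.91) vs hi (np.float32(-0.03), np.float32(2.42), 0.952)
lid vs lo (np.float32(0.16), np.float32(-2.79), 0.932) vs hi (np.float32(0.05), np.float32(2.87), 0.956)
```

View pics/b_sc.png

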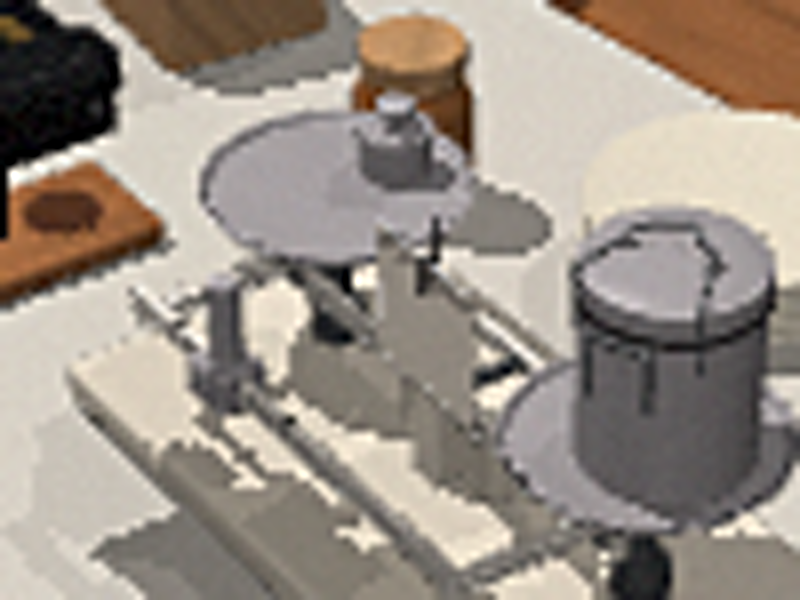

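View pics/b_tc.png

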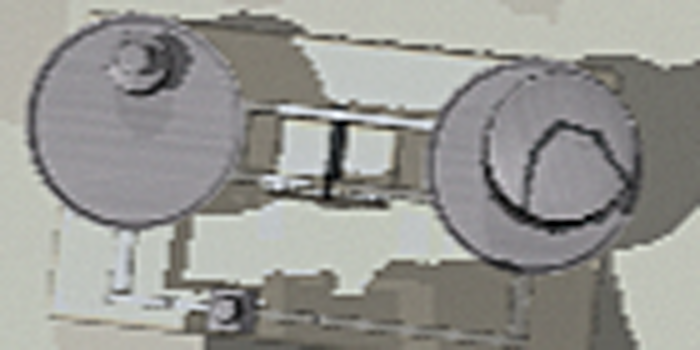

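```bash
python3 - <<'E'
from h import *
b=cv2.imread('pics/b_s.png');a=cv2.imread('pics/s1.png')
h=cv2.imread('pics/s7.png');h=cv2.resize(h,(120,90),interpolation=cv2.INTER_AREA);hf=a.copy();hf[140:230,240:360]=h
A=cv2.imread('pics/a_s.png')
o=[cv2.resize(np.clip(i[168:208,294:321]*1.2,0,255).astype(np.uint8),None,fx=7.4,fy=10,interpolation=cv2.INTER_CUBIC) for i in(a,A,b,hf)]
cv2.imwrite('pics/ptrs.png',np.hstack(o))
f=grab_frame('side');print(-f["R"].T@f["t"])
piv=np.array([.611,-.0385]);x=np.array([.993,-.1183]);y=np.array([.1183,.993])
for xo in(-.03,-.02,0):
  for z in(.072,.168): print(xo,z,proj(f,[*(piv+xo*x),z]).round(1))
E
```

```text
[-0.28630648 -1.01633545  1.04489304]
-0.03 0.072 [309.  199.4]
-0.03 0.168 [309.  177.3]
-0.02 0.072 [311.3 198.5]
-0.02 0.168 [311.4 176.4]
0 0.072 [315.8 196.6]
0 0.168 [316.  174.6]
```

View pics/ptrs.png

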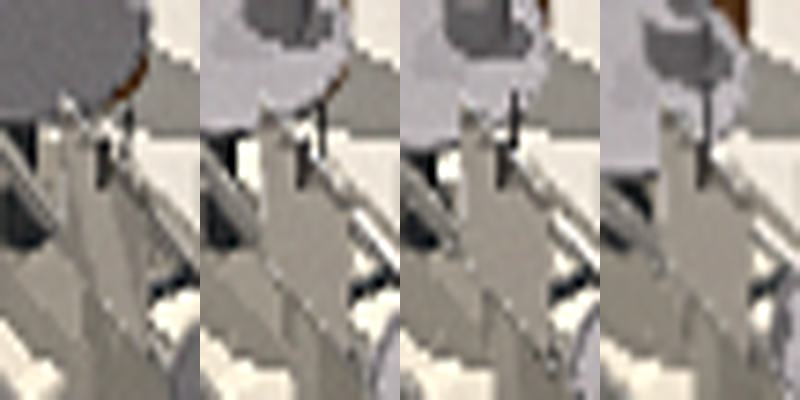

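```bash
cat > t2.py <<'E'
from tilt import *
def gm(a):
    a=cv2.GaussianBlur(a,(0,0),0.8);return cv2.magnitude(cv2.Sobel(a,5,1,0),cv2.Sobel(a,5,0,1))
L,H=gm(lo),gm(hi)
def run(Bs):
    bx={"caddy":(322,170,360,214),"cadpan":(314,192,358,224),"lid":(324,168,358,192),"wpan":(276,158,318,186),"wpanL":(276,160,298,186),"w200":(298,160,311,176)}
    for k,b in bx.items():
        r=[]
        for A in(lo,hi,L,H):
            e=[]
            for B in Bs:
                try:
                    u0,v0,u1,v1=b;W=np.float32([[1,0,0],[0,1,-2.5 if (A is lo or A is L)==(k[0] in'cl') else 2.5]])
                    # start guess sign: caddy rises lo->now ; pan falls
                    Bb=B if A is lo or A is hi else gm(B)
                    c,W=cv2.findTransformECC(A[v0:v1,u0:u1],Bb[v0:v1,u0:u1],W,cv2.MOTION_TRANSLATION,(3,200,1e-6),None,3);e.append((W[1,2],c))
                except cv2.error: pass
            r.append(np.round(np.mean(e,0),2) if e else None)
        print(k,*r)
if __name__=="__main__":
    Bs=[cv2.cvtColor(cv2.imread(p),cv2.COLOR_BGR2GRAY).astype(np.float32) for p in sys.argv[1:]]
    run(Bs)
E
python3 t2.py pics/b_s.png; echo; python3 t2.py pics/a_s.png
```

```text
caddy [-2.38  0.89] [2.48 0.93] [-2.31  0.8 ] [2.47 0.84]
cadpan [-0.71  0.72] [1.45 0.8 ] [-1.43  0.71] [1.55 0.7 ]
lid [-2.45  0.8 ] [2.86 0.96] [-2.74  0.85] [2.73 0.9 ]
wpan [1.64 0.63] [-1.66  0.83] [0.94 0.62] [-1.52  0.74]
wpanL [2.58 0.65] [-2.02  0.56] [1.75 0.67] [-1.69  0.61]
w200 None [-2.6   0.96] [-5.51  0.92] [-2.85  0.88]

caddy [-0.95  0.97] [4.15 0.91] [-0.84  0.93] [4.45 0.74]
cadpan [-0.51  0.84] [3.77 0.69] [-0.76  0.85] [4.14 0.57]
lid [-1.07  0.97] [4.64 0.91] [-1.06  0.95] [4.61 0.83]
wpan [0.95 0.68] [-3.07  0.68] [0.36 0.69] [-3.77  0.62]
wpanL [1.34 0.68] [-3.56  0.65] [0.71 0.71] [-2.89  0.46]
w200 None [-4.23  0.96] [5.15 0.71] [-4.31  0.83]
```

```bash
python3 -m inch '[[[0,0,-5],[0,0,0],-0.3],[[0,0,-15],[0,0,0],-0.3],[[-10,-10,-30],[0,0,0],-0.3],[[-20,-20,-40],[0,0,0],-0.3],[[-20,-20,-40],[0,0,0],-0.3],[[-20,-20,-40],[0,0,0],-0.3],[[-20,-20,-40],[0,0,0],-0.3],[[-20,-20,-40],[0,0,0],-0.3],[[-20,-20,-40],[0,0,0],-0.3],[[-20,-20,-40],[0,0,0],-0.3]]'
python3 look.py c; python3 t2.py pics/c_s.png
```

```text
time_s: 18.35
ee_pos: [0.4131, 0.1242, 0.2059]
tcp_rot: [0.998, -0.057, -0.0, 0.0]
force: [-0.8, -0.0, 0.1]
finger_gap: 0.0334
18.45
caddy [-2.39  0.9 ] [2.49 0.93] [-2.29  0.8 ] [2.48 0.83]
cadpan [-0.71  0.73] [1.47 0.79] [-1.45  0.71] [1.52 0.69]
lid [-2.76  0.94] [2.86 0.96] [-2.74  0.85] [2.73 0.9 ]
wpan [1.66 0.63] [-1.66  0.83] [0.93 0.62] [-1.51  0.74]
wpanL [2.6  0.64] [-2.01  0.57] [1.73 0.67] [-1.68  0.61]
w200 None [-2.59  0.96] None [-2.85  0.88]
```

View pics/c_s.png

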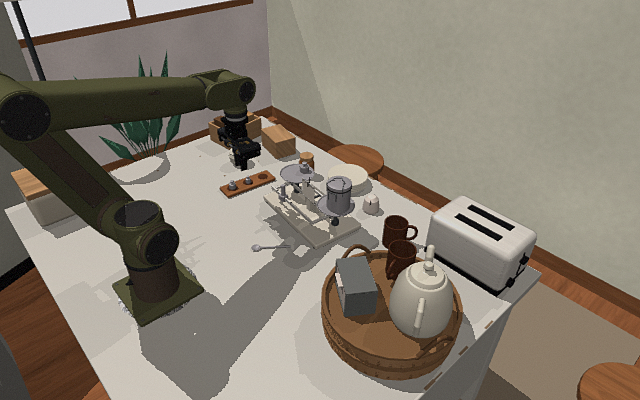

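View pics/c_t.png

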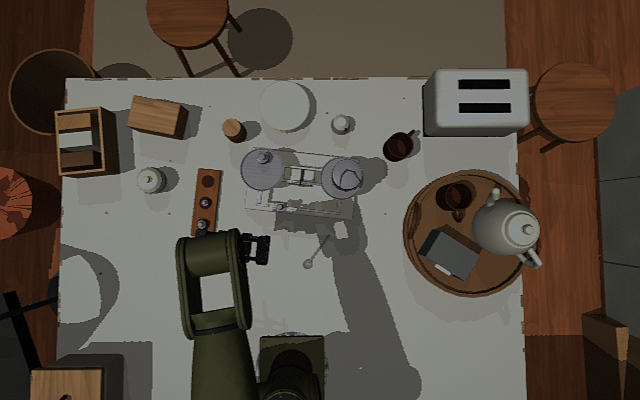

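The beam holds steady: the readings haven't changed since the last look. The lid sits midway between its two stop positions, 2.75 px from one and 2.8 px from the other. The 200 g weight stands upright on the pan at (262,157), and the 50 g and 100 g weights stand on the board. I'm handing in.

```bash
python3 -c "
from station import *
print(hand_in())"
```

```text
the job is handed in; nothing more can be done
None
```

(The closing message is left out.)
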